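Slide the mounting plate out over the shelf edge

TASK

Push the longer steel plate along the shelf toward the robot until 40 mm of it sticks out over the shelf's front edge, square to that edge, so that bolts can go up through its two front holes. Only push it: do not lift it off the board or tip it, leave it lying flat, and leave everything else on the shelf where it is.

Things in the scene. Friction and masses are not known exactly. Their poses are not given: they have to be found in the camera images.
- shelf: Fixed pine board 235 mm deep (x) by 640 mm long (y) by 38 mm thick on two low blocks; its flat top is 120 mm above the bench. Origin on the bench below the board's centre; +x points from the front edge (robot side) to the rear edge, +y along the board.
- shelf_edge (a point): Middle of the board's front edge, on its top surface (120 mm above the bench). Same axes as the shelf: the edge runs along y, and -x points out over the drop toward the robot.
- long_plate: Loose bare-steel mounting plate, 140 mm long (x) by 90 mm wide (y) by 6 mm thick, about 0.6 kg, with four 11 mm bolt holes near its corners (52 mm either way from the middle along its length, 30 mm either way across it). It lies flat on the board, wholly on it at the start, its length roughly front to back but up to about 14 degrees askew. Origin at the centre of its underside; -x points to its front end.
- long_plate_front (a point): Middle of the front end of the longer plate (the end nearest the robot), on its top face; 70 mm from the plate's centre along its -x.
- long_plate_rear (a point): Middle of the rear end of the longer plate (the end away from the robot), on its top face; 70 mm from the plate's centre along its +x.
- square_plate: Loose steel plate, 90 by 90 by 6 mm, with one 22 mm hole in its middle, flat on the board beside the longer one, on either side of it. Origin at the centre of its underside. To be left alone.
- lug_nut: Chrome hexagonal lug nut, 25 mm across and 35 mm tall, standing on the board. Origin at the centre of its foot. To be left alone.
- socket: Black steel socket, 25 mm across and 38 mm tall, standing on the board. Origin at the centre of its foot. To be left alone.
- parts_box: Clear plastic parts box with its flap lid shut, 130 (x) by 80 (y) by 44 mm, near the board's +y end. Origin at the centre of its underside. To be left alone.
Not all that is in view belongs to the job. Leave any black look-alike of the long_plate alone.

How it is judged:
By the outcome, as a careful person would: the job done as asked, in the order asked, and still so for the second after the job is handed in, with the robot touching nothing.
It also fails if it takes over 48 s, if anything falls off the work surface, if the arm or the gripper's body presses on something with over 40 N, if the wrist force passes 120 N, or if a joint passes its speed limit or range.

ROBOT

A 7-joint arm with a two-finger parallel gripper is mounted at the origin on the work surface. World frame = base frame: x ahead of the robot, y to its left, z up, the work surface at z = 0. Lengths are in mm, angles in degrees, forces in N, time in s.
With the tool pointing down it reaches from about 425 to 950 mm from the base axis. Payload 4.7 kg.
Tool frame: the origin (TCP) lies on the centre line of the jaws, within the pads' length; the fingertips stand bot.nose_length ahead of it and the grasp point (between the pads) lies 11 mm behind it (bot.nose_length is the distance from the TCP to the fingertips, in mm); z points along the fingers, y is the direction in which the jaws open and shut (so a half turn about z gives the same grasp; the last joint's range is limited). The gripper opens to 87 mm and grips with 3 to 60 N. Pads are 19 mm wide; open, the fingers measure 117 mm over their backs; the gripper's body (75 mm by 190 mm) begins 51 mm behind the grasp point.
Start: joints at [63.031, 26.849, -2.785, 87.806, 1.381, 65.374, -4.715], TCP at [288.657, -610.188, 192.973] pointing down, gripper open.
Joint ranges: [-148.3, 148.3], [-19.14, 114.17], [-79.39, 73.82], [5.75, 140.21], [-59.74, 239.74], [12.07, 113.84], [-152.46, 152.46]. Speed limits (degrees/s): [147.25, 147.25, 180, 180, 180, 180, 180].

INTERFACE

Orientations are given as a 3x3 rotation matrix whose columns are the frame's x, y, z axes.
In Python, from workcell import bot gives the robot as it stands.
- The arm moves only by the tool play_rows, never from a script. Its argument "commands" is a list of rows, each a list of 3 entries, a list of its own where there are three numbers: the finger opening in m, from 0 to 0.087, then the shift along the tool's x, y, z in m, then the turn, a rotation vector about the tool's x, y, z in degrees. In form: [[gripper, [tx, ty, tz], [wx, wy, wz]], ...]. A call has 1 to 10 rows; each row is the pose to reach, as a shift and turn from the pose measured when the call began, along the tool's axes at that moment; what a row does not reach only later rows make up. A row lasts 1/10 s, in which the tool goes at most 50 mm and 8.59 degrees, less where a joint would pass 70% of its speed; a pose out of reach is approached as far as the arm can. A call with a gripper value outside its range is refused whole. The fingers move at their own pace and stop on an object; "squeeze" is the grip in N (left out, the last holds). Time passes only in rows, so rows that repeat a pose let the fingers close. It gives the time, the measured TCP pose, the force and the opening at its end, in the units of the state.
- bot.sense(): the state, without advancing time (a new reading comes with each control period).
- bot.read_camera(name): name is "scene" or "top" or "wrist"; returns the picture (480x640x3 uint8, red, green, blue); there is no depth.
- bot.camera_params(name): a dict with "fx", "fy", "cx", "cy" (pixels), "position" and "orientation" of the camera in the world. Camera axes: x right, y down, z forward; pixel columns grow to the right and rows downward; lengths in mm; the calibration is good to about 2 mm. A picture is of the moment at which its call begins: read the wrist's pose just before it. camera_params takes no time and is no camera call; for the wrist camera it gives the pose at the moment of the call.
- bot.hand_in(): hands the job in, once; it reports no verdict.
The state is a dict: "t": time; "joint_positions": joint angles; "joint_velocities": joint speeds; "joint_efforts": joint torques, N m; "tcp_pos": TCP position; "ee_rot": TCP orientation; "force": force on the tool from outside, world axes, zero at the start; "wrist_torque": the same for the moment, N m; "gripper_width": finger opening in mm.
Only numpy, scipy, OpenCV 4.12 (cv2) and the standard library are available. Lean on these libraries where they do the work, as an engineer would, in place of code of your own. Each camera call takes 0.05 s, during which the arm holds its last target.

## Working session

There is one attempt and no reset: what is moved stays moved. The work goes in short steps, Python scripts to look and compute and a tool call to move; the robot and the scene stay as the last step left them, time stands still between calls to the robot, and variables do not carry over. Pictures are saved under pics/ and viewed, and the job is handed in when it is done.

Besides the shell and the picture viewer there is one more tool, called after "Emit:" as name([rows], argument=value, ...), one row to a line, values as JSON. play_rows: Moves the arm, as the interface text tells. Its arguments: {"type":"object","properties":{"commands":{"type":"array"},"squeeze":{"type":"number"}},"required":["commands"]}

```bash
mkdir -p pics; ls
python3 - <<'E'
from workcell import bot
import cv2
s=bot.sense();print(s['t'],s['tcp_pos'],s['ee_rot'],s['gripper_width'],bot.nose_length)
for n in ("scene","top"):
    im=bot.read_camera(n);cv2.imwrite(f'pics/{n}0.png',im[:,:,::-1]);p=bot.camera_params(n);print(n,p)
E
```

```text
pics
0.0 [ 288.34152815 -609.58195024  191.90134208] [[ 9.03974689e-01  4.27585009e-01 -9.06419748e-04]
 [ 4.27585963e-01 -9.03973001e-01  1.74834141e-03]
 [-7.18144032e-05 -1.96802874e-03 -9.99998061e-01]] 86.84485260908103 8.0
scene {'fx': 604.5684540981592, 'fy': 604.5684540981592, 'cx': 326.29764866988455, 'cy': 237.1605138989067, 'position': array([1368.5992171 , -112.99682686,  763.97742321]), 'orientation': array([[ 0.21167541,  0.60582221, -0.76692436],
       [ 0.97730575, -0.12463494,  0.17128805],
       [ 0.00818453, -0.78577705, -0.61845569]])}
top {'fx': 455.2597324731528, 'fy': 455.2597324731528, 'cx': 312.7389680196187, 'cy': 241.29527760835708, 'position': array([386.93153064,  35.98465951, 998.18546529]), 'orientation': array([[ 0.18017332, -0.95979029,  0.21526767],
       [-0.98363117, -0.17640603,  0.03675095],
       [ 0.00270132, -0.21836553, -0.97586331]])}
```

View pics/scene0.png

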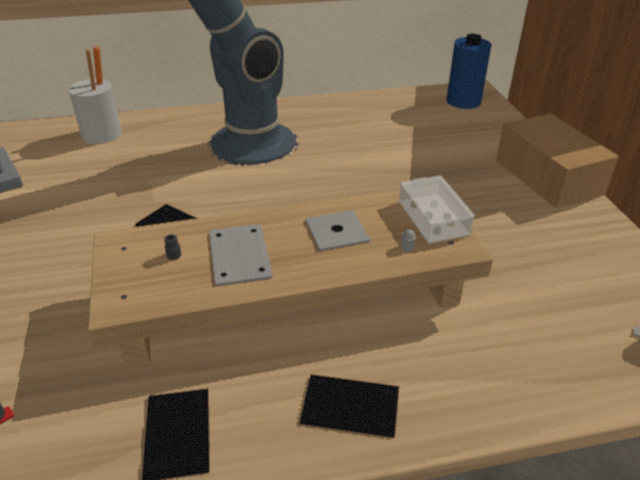

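View pics/top0.png

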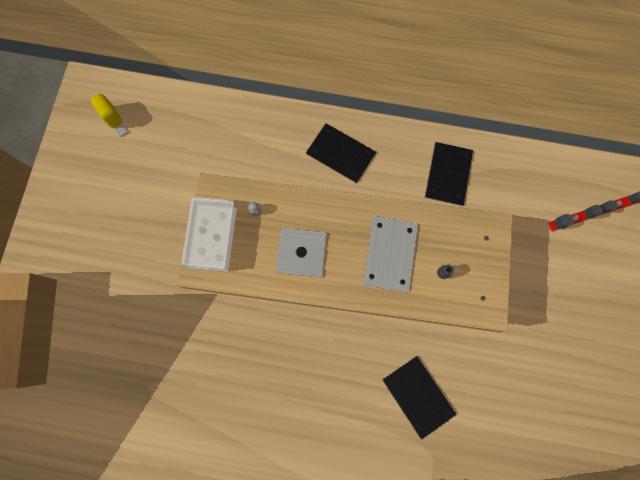

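The silver four-hole plate on the board, at top pixel (391,253), is the long_plate. The black plates at (341,153), (450,173) and (420,397) lie on the bench and are the look-alikes. The square plate is at (302,252), the socket at (446,271), the nut at (254,208) and the box at (210,234). I'll confirm this in an enlarged crop.

Run:
```python
import cv2
im=cv2.imread('pics/top0.png')
c=cv2.resize(im[200:340,340:520],None,fx=4.4,fy=4.2,interpolation=cv2.INTER_CUBIC);cv2.imwrite('pics/c1.png',c)
c=cv2.resize(im[160:340,170:370],None,fx=4,fy=3.333,interpolation=cv2.INTER_CUBIC);cv2.imwrite('pics/c2.png',c)
im=cv2.imread('pics/scene0.png')
c=cv2.resize(im[190:340,80:500],None,fx=1.9,fy=1.9,interpolation=cv2.INTER_CUBIC);cv2.imwrite('pics/c3.png',c)
```

```text
(no output)
```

View pics/c1.png

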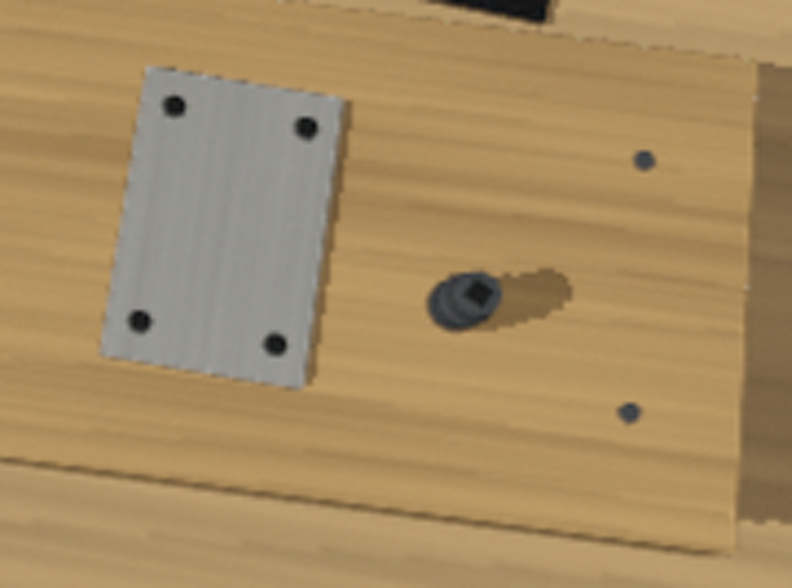

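View pics/c2.png

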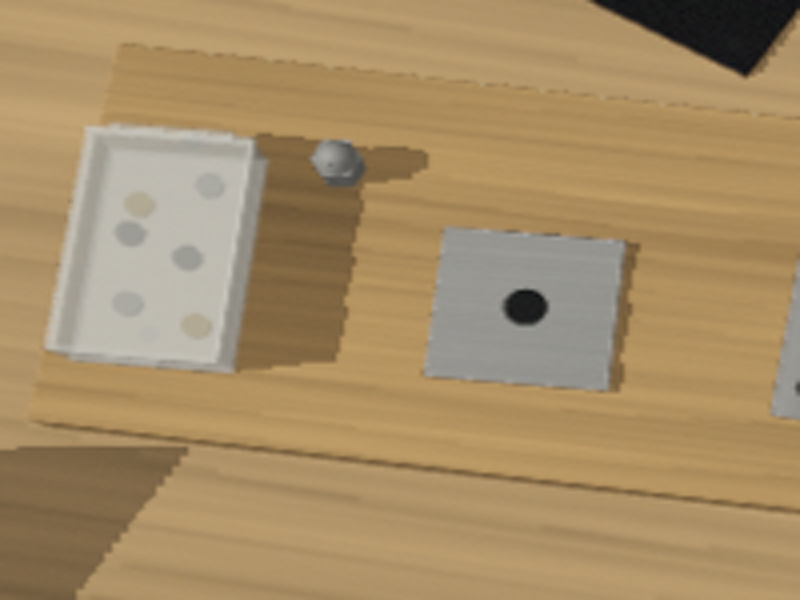

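```bash
cat > h.py <<'E'
import numpy as np,cv2
from workcell import bot
def px2w(name,px,z,p=None):
    p=p or bot.camera_params(name)
    px=np.atleast_2d(np.array(px,float))
    d=np.c_[(px[:,0]-p['cx'])/p['fx'],(px[:,1]-p['cy'])/p['fy'],np.ones(len(px))]@np.array(p['orientation']).T
    o=np.array(p['position']);z=np.broadcast_to(z,len(px))
    return o+d*((z-o[2])/d[:,2])[:,None]
def w2px(name,P,p=None):
    p=p or bot.camera_params(name)
    q=(np.atleast_2d(P)-p['position'])@np.array(p['orientation'])
    return np.c_[p['fx']*q[:,0]/q[:,2]+p['cx'],p['fy']*q[:,1]/q[:,2]+p['cy']]
def crop(px,x0,y0,fx,fy): 
    px=np.array(px,float); return np.c_[x0+(px[:,0]+.5)/fx-.5,y0+(px[:,1]+.5)/fy-.5]
E
python3 - <<'E'
from h import *
np.set_printoptions(precision=1,suppress=True)
a=lambda L,z:px2w('top',crop(L,340,200,4.4,4.2),z)
b=lambda L,z:px2w('top',crop(L,170,160,4,3.333),z)
C=a([(148,67),(347,99),(304,388),(100,355)],126);print('corners',C)
print([np.linalg.norm(C[i]-C[(i+1)%4]) for i in range(4)])
H=a([(174,105),(306,127),(275,344),(140,321)],126);print('holes',H,[np.linalg.norm(H[i]-H[(i+1)%4]) for i in range(4)])
print('centre',C.mean(0),H.mean(0))
v=H[0]+H[1]-H[2]-H[3];print('yaw x axis holes',np.degrees(np.arctan2(v[1],v[0])))
v=C[0]+C[1]-C[2]-C[3];print('yaw corners',np.degrees(np.arctan2(v[1],v[0])))
S=np.vstack([b([(122,43)],120),a([(756,62)],120),a([(735,552)],120),b([(31,418)],120)]);print('shelf RL RR FR FL',S)
print([np.linalg.norm(S[i]-S[(i+1)%4]) for i in range(4)])
for i,j in((0,1),(3,2)):
  v=S[i]-S[j];print('edge dir',np.degrees(np.arctan2(v[1],v[0]))-90)
F=a([(10,460),(500,518)],120);print('front pts',F)
Q=b([(443,228),(627,240),(610,390),(425,375)],126);print('square',Q)
print('socket foot',a([(455,305)],120),'top',a([(480,293)],158)); print('nut',b([(336,150)],155))
E
```

```text
corners [[ 652.7  -40.1  126. ]
 [ 653.4 -130.7  126. ]
 [ 514.6 -130.   126. ]
 [ 513.5  -40.2  126. ]]
[np.float64(90.57775186954952), np.float64(138.7625522316903), np.float64(89.80013627055386), np.float64(139.14912570303505)]
holes [[ 636.4  -54.4  126. ]
 [ 636.5 -114.3  126. ]
 [ 532.3 -114.8  126. ]
 [ 532.2  -55.   126. ]] [np.float64(59.9012260501354), np.float64(104.19146649712039), np.float64(59.76750538351258), np.float64(104.21345767408403)]
centre [583.5 -85.2 126. ] [584.4 -84.6 126. ]
yaw x axis holes 0.28721445863512685
yaw corners -0.11585814193563715
shelf RL RR FR FL [[ 680.7  321.4  120. ]
 [ 707.1 -312.9  120. ]
 [ 475.6 -323.8  120. ]
 [ 448.   310.8  120. ]]
[np.float64(634.9057565041128), np.float64(231.7281822547353), np.float64(635.2834396615691), np.float64(232.8896100050437)]
edge dir 2.383914052926201
edge dir 2.4888230373364593
front pts [[ 459.9   -9.8  120. ]
 [ 472.4 -222.5  120. ]]
square [[594.1 136.5 126. ]
 [603.4  45.9 126. ]
 [513.8  38.4 126. ]
 [506.3 127.9 126. ]]
socket foot [[ 565.8 -191.8  120. ]] top [[ 565.3 -191.7  158. ]]
nut [[623.6 193.1 155. ]]
```

View pics/c3.png

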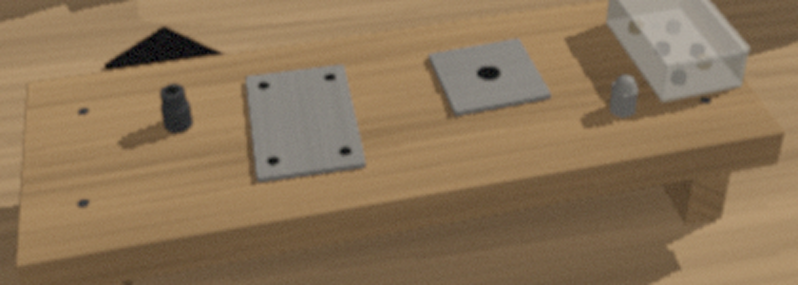

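The crop confirms it: four holes, 104×60 mm apart, and about 139×90 mm overall, so this is the long plate. The shelf yaw is about 2.5° and the plate yaw about 0.2°. My plan is to put the two fingers behind the plate's rear end, square to the shelf, and push.

```bash
cat >> h.py <<'E'
from scipy.spatial.transform import Rotation as Ro
def go(P,yaw):
    s=bot.sense();R=np.array(s['ee_rot']);c,n=np.cos(np.radians(yaw)),np.sin(np.radians(yaw))
    T=np.array([[c,n,0],[n,-c,0],[0,0,-1.]])
    sh=R.T@(np.array(P)-s['tcp_pos']);rv=Ro.from_matrix(R.T@T).as_rotvec(degrees=True)
    print('shift m',np.round(sh/1000,4),'turn',np.round(rv,2),'tcp',np.round(s['tcp_pos'],1),'f',np.round(s['force'],1),'t',s['t'],'w',s['gripper_width'])
E
python3 - <<'E'
from h import *
go([690,-84,240],2.5)
E
```

```text
shift m [ 0.5878 -0.3036 -0.0475] turn [-1.000e-01  2.000e-02  2.281e+01] tcp [ 288.4 -609.7  192. ] f [-0.4  0.4 -0.4] t 0.1 w 86.78935906942073
```

Emit:
play_rows([
  [0.05,[0.03,-0.015,-0.048],[0,0,2]],
  [0.05,[0.07,-0.036,-0.048],[0,0,5]],
  [0.05,[0.11,-0.057,-0.048],[0,0,8]],
  [0.05,[0.15,-0.077,-0.048],[0,0,11]],
  [0.05,[0.19,-0.098,-0.048],[0,0,14]],
  [0.05,[0.23,-0.119,-0.048],[0,0,17]],
  [0.05,[0.27,-0.139,-0.048],[0,0,20]],
  [0.05,[0.31,-0.16,-0.048],[0,0,22.8]],
  [0.05,[0.35,-0.181,-0.048],[0,0,22.8]],
  [0.05,[0.39,-0.201,-0.048],[0,0,22.8]],
])

```text
t: 1.1
tcp_pos: [555.6, -259.5, 240.0]
ee_rot: [[0.999, 0.044, -0.002], [0.044, -0.999, 0.002], [-0.001, -0.002, -1.0]]
force: [0.7, -0.2, -0.5]
gripper_width: 49.8
```

Run:
```python
from h import *
go([690,-84,240],2.5)
```

```text
shift m [ 1.420e-01 -1.694e-01  1.000e-04] turn [-0.1   0.08  0.02] tcp [ 555.6 -259.5  240. ] f [ 0.7 -0.2 -0.5] t 1.1 w 49.801121109407624
```

Emit:
play_rows([
  [0.05,[0.03,-0.035,0],[0,0,0]],
  [0.05,[0.06,-0.07,0],[0,0,0]],
  [0.05,[0.09,-0.105,0],[0,0,0]],
  [0.05,[0.12,-0.14,0],[0,0,0]],
  [0.05,[0.135,-0.163,0],[0,0,0]],
  [0.05,[0.142,-0.169,0],[0,0,0]],
  [0.05,[0.142,-0.169,0],[0,0,0]],
])

```text
t: 1.8
tcp_pos: [690.1, -83.6, 239.2]
ee_rot: [[0.999, 0.046, -0.003], [0.046, -0.999, 0.002], [-0.003, -0.002, -1.0]]
force: [-0.2, 0.1, 0.5]
gripper_width: 49.9
```

Run:
```python
from h import *
np.set_printoptions(precision=1,suppress=True)
p=bot.camera_params('wrist');im=bot.read_camera('wrist');cv2.imwrite('pics/w1.png',im[:,:,::-1]);print(p)
im=bot.read_camera('scene');cv2.imwrite('pics/s1.png',im[:,:,::-1])
go([682,-84,129.5],2.5)
```

```text
{'fx': 384.7626796338971, 'fy': 384.7626796338971, 'cx': 317.53461906439964, 'cy': 239.99359238243156, 'position': array([765.1, -81.4, 429.2]), 'orientation': array([[ 0. , -1. , -0.3],
       [-1. , -0. , -0. ],
       [-0. ,  0.3, -1. ]])}
shift m [-0.  -0.   0.1] turn [-0.   0.2 -0.1] tcp [689.1 -87.2 239.8] f [ 0.2 -0.4  0.1] t 1.9 w 49.923653190415
```

View pics/w1.png

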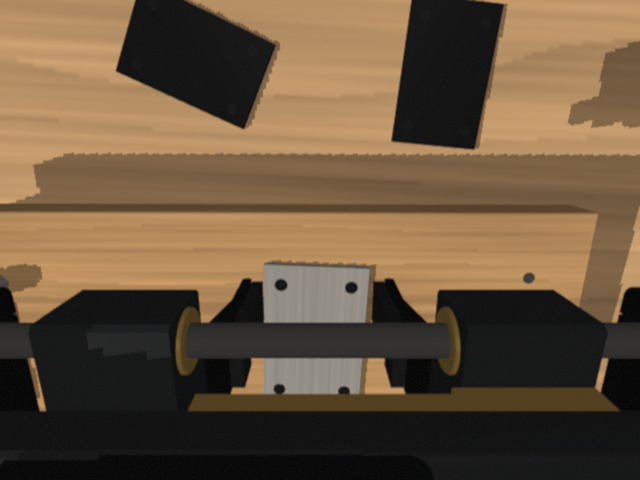

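View pics/s1.png

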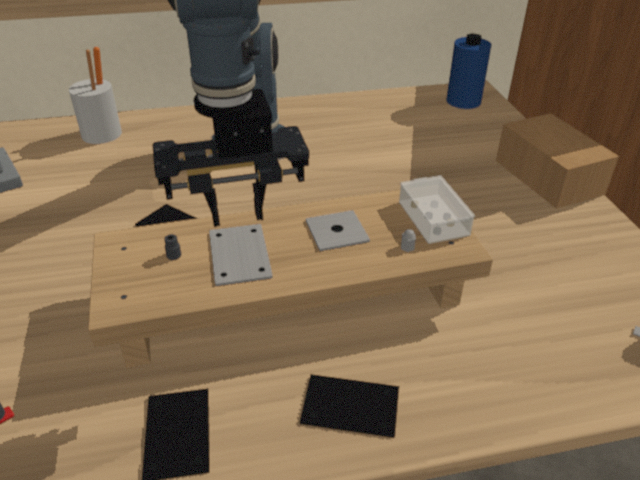

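Run:
```python
from h import *
np.set_printoptions(precision=1,suppress=True)
for i in range(3):
  s=bot.sense();print(s['tcp_pos'],s['t'],s['joint_positions'])
R=s['ee_rot'];t=s['tcp_pos']
P=[t+R@np.array([x,y,8]) for x in(-9.5,9.5) for y in(-25,25)]
print(np.array(P),w2px('scene',P),w2px('wrist',P))
p=bot.camera_params('wrist');print(p['position'],p['orientation'])
# wrist view: holes, rear edge, board rear edge
print(px2w('wrist',[(281,285),(351,288),(279,389),(344,391),(265,263),(375,266)],126))
print(px2w('wrist',[(10,205),(570,206),(597,212)],120))
```

```text
[689.1 -87.2 239.8] 1.9 [ 11.   27.5 -11.1  80.9   5.4  72.2 -88.1]
[689.1 -87.2 239.8] 1.9 [ 11.   27.5 -11.1  80.9   5.4  72.2 -88.1]
[689.1 -87.2 239.8] 1.9 [ 11.   27.5 -11.1  80.9   5.4  72.2 -88.1]
[[ 678.6  -62.6  231.8]
 [ 680.6 -112.6  231.8]
 [ 697.6  -61.8  231.7]
 [ 699.6 -111.8  231.7]] [[255.7 232.9]
 [220.8 238.1]
 [257.9 240.9]
 [222.4 246.3]] [[270.9 287.3]
 [360.9 287.4]
 [269.8 254.8]
 [362.  254.8]]
[764.2 -84.9 429.7] [[ 0.  -1.  -0.3]
 [-1.  -0.  -0. ]
 [ 0.   0.3 -1. ]]
[[ 635.3  -59.3  126. ]
 [ 635.  -118.9  126. ]
 [ 531.5  -59.   126. ]
 [ 531.8 -119.2  126. ]
 [ 654.6  -45.6  126. ]
 [ 655.7 -137.7  126. ]]
[[ 694.   163.3  120. ]
 [ 712.1 -293.7  120. ]
 [ 708.1 -317.   120. ]]
```

Run:
```python
from h import *
np.set_printoptions(precision=1,suppress=True)
for i in range(3):
  im=bot.read_camera('scene'); s=bot.sense();print(s['tcp_pos'],s['t'],s['joint_positions'])
c=cv2.resize(im[130:290,140:320],None,fx=4.4,fy=3.75,interpolation=cv2.INTER_CUBIC);cv2.imwrite('pics/s2.png',c)
im=cv2.imread('pics/w1.png');c=cv2.resize(im[240:420,190:430],None,fx=3.33,fy=3.33,interpolation=cv2.INTER_CUBIC);cv2.imwrite('pics/w1c.png',c)
```

```text
[689.  -87.6 240. ] 1.95 [ 11.1  27.5 -11.1  80.9   5.3  72.2 -88.1]
[689.1 -87.5 240.2] 2.0 [ 11.1  27.5 -11.1  80.9   5.3  72.2 -88.1]
[689.2 -87.2 240.3] 2.05 [ 11.1  27.5 -11.1  80.9   5.3  72.2 -88.1]
```

View pics/s2.png

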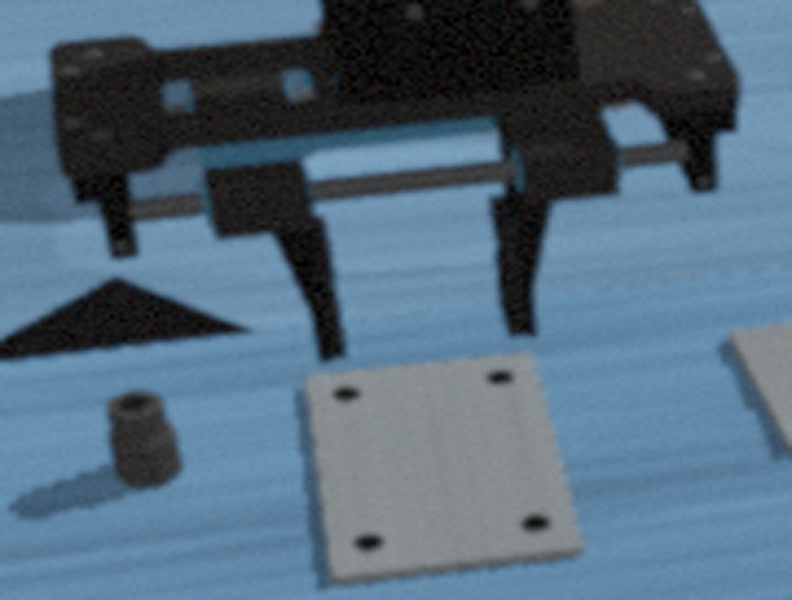

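View pics/w1c.png

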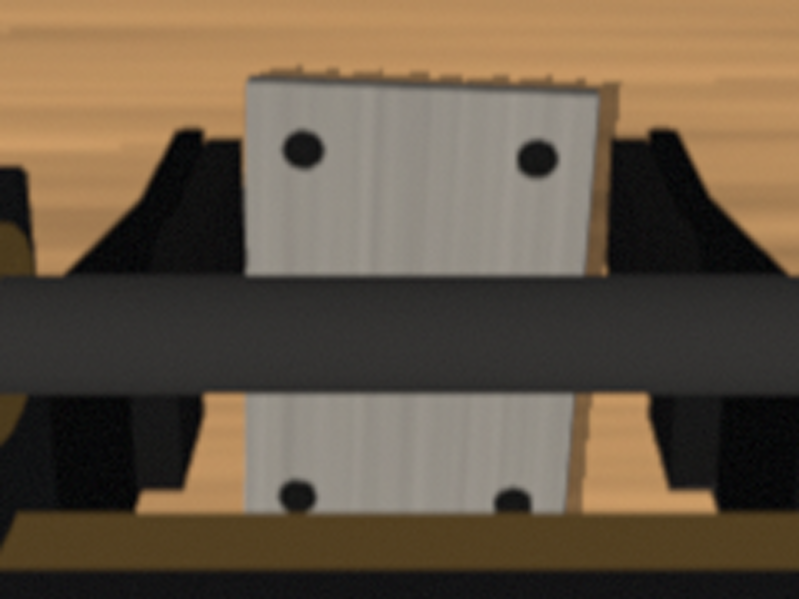

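Run:
```python
from h import *
np.set_printoptions(precision=1,suppress=True)
im=bot.read_camera('top');cv2.imwrite('pics/t2.png',im[:,:,::-1])
s=bot.sense();R=s['ee_rot'];t=s['tcp_pos'];print(t)
for z in(8,-8,-17,-25):
  P=[t+R@np.array([x,y,z]) for x in(-9.5,9.5) for y in(-25,25)]
  print(z,np.c_[w2px('scene',P),w2px('wrist',P),w2px('top',P)])
c=cv2.resize(im[150:330,300:520,::-1],None,fx=3.6,fy=3.33,interpolation=cv2.INTER_CUBIC);cv2.imwrite('pics/t2c.png',c)
```

```text
[689.4 -86.7 240.4]
8 [[256.1 232.6 270.8 287.3 395.7 187.3]
 [221.1 237.8 360.9 287.3 423.8 191.1]
 [258.3 240.6 269.7 254.7 396.8 177.3]
 [222.7 246.1 362.  254.8 424.8 181. ]]
-8 [[255.4 223.7 267.2 299.5 397.4 184.2]
 [220.  228.9 364.3 299.5 426.1 188.1]
 [257.6 231.7 265.9 264.7 398.5 174. ]
 [221.6 237.  365.6 264.7 427.  177.8]]
-17 [[255.  218.6 264.9 307.2 398.4 182.4]
 [219.3 223.7 366.4 307.3 427.4 186.3]
 [257.2 226.5 263.5 271.  399.4 172.1]
 [220.9 231.9 367.8 271.1 428.3 176. ]]
-25 [[254.6 214.  262.7 314.7 399.2 180.8]
 [218.7 219.1 368.5 314.8 428.5 184.7]
 [256.8 221.9 261.1 277.2 400.3 170.4]
 [220.4 227.2 370.  277.2 429.5 174.3]]
```

View pics/t2c.png

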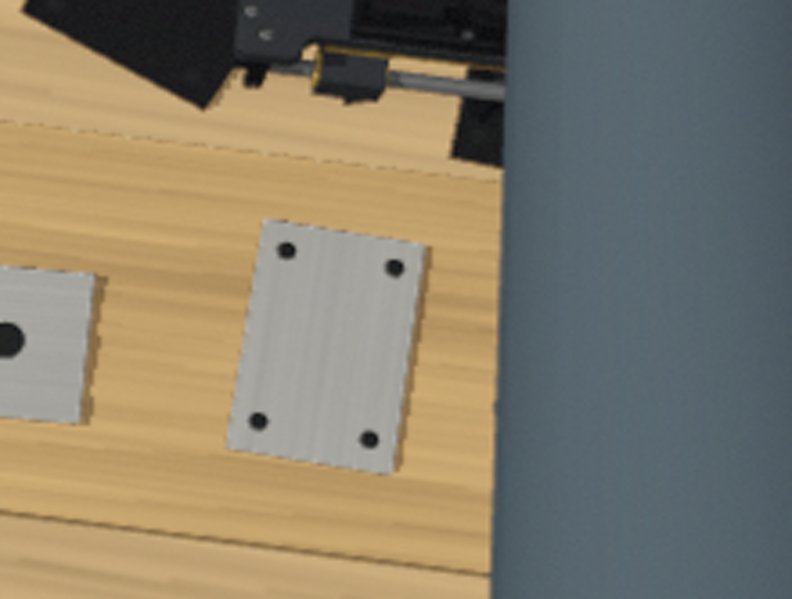

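All three views put the visible fingertips roughly 25 mm above where the TCP and nose length predict. I'll descend in stages and check at each one.

Run:
```python
from h import *
go([690,-84,155],2.5)
```

```text
shift m [ 0.0009 -0.0026  0.0854] turn [-0.05  0.08 -0.15] tcp [689.4 -86.7 240.4] f [ 0.5  0.1 -0.8] t 2.1 w 50.3428308769705
```

Emit:
play_rows([
  [0.05,[0.001,-0.002,0.03],[0,0,0]],
  [0.05,[0.001,-0.002,0.06],[0,0,0]],
  [0.05,[0.001,-0.002,0.08],[0,0,0]],
  [0.05,[0.001,-0.002,0.085],[0,0,0]],
  [0.05,[0.001,-0.002,0.085],[0,0,0]],
])

```text
t: 2.6
tcp_pos: [689.7, -85.3, 155.1]
ee_rot: [[0.999, 0.04, -0.003], [0.04, -0.999, 0.001], [-0.003, -0.001, -1.0]]
force: [0.8, -0.8, 0.3]
gripper_width: 49.9
```

Run:
```python
from h import *
np.set_printoptions(precision=1,suppress=True)
im=bot.read_camera('scene')[:,:,::-1];cv2.imwrite('pics/s3.png',im)
s=bot.sense();R=s['ee_rot'];t=s['tcp_pos'];print(t)
for z in(8,-8,-25):
  P=[t+R@np.array([x,y,z]) for x in(-9.5,9.5) for y in(-25,25)]
  print(z,np.c_[w2px('scene',P),w2px('wrist',P)])
c=cv2.resize(im[170:320,160:320],None,fx=5,fy=4,interpolation=cv2.INTER_CUBIC);cv2.imwrite('pics/s3c.png',c)
im=bot.read_camera('wrist')[:,:,::-1];cv2.imwrite('pics/w3.png',im)
```

```text
[690.5 -85.2 156.3]
8 [[260.7 276.7 270.8 287.3]
 [227.8 282.2 360.9 287.3]
 [262.9 285.  269.7 254.8]
 [229.4 290.6 362.  254.8]]
-8 [[260.1 268.8 267.2 299.5]
 [226.7 274.2 364.3 299.5]
 [262.2 277.  265.9 264.7]
 [228.4 282.6 365.6 264.7]]
-25 [[259.4 260.2 262.7 314.8]
 [225.7 265.5 368.5 314.8]
 [261.6 268.4 261.1 277.2]
 [227.3 273.9 370.  277.2]]
```

View pics/s3c.png

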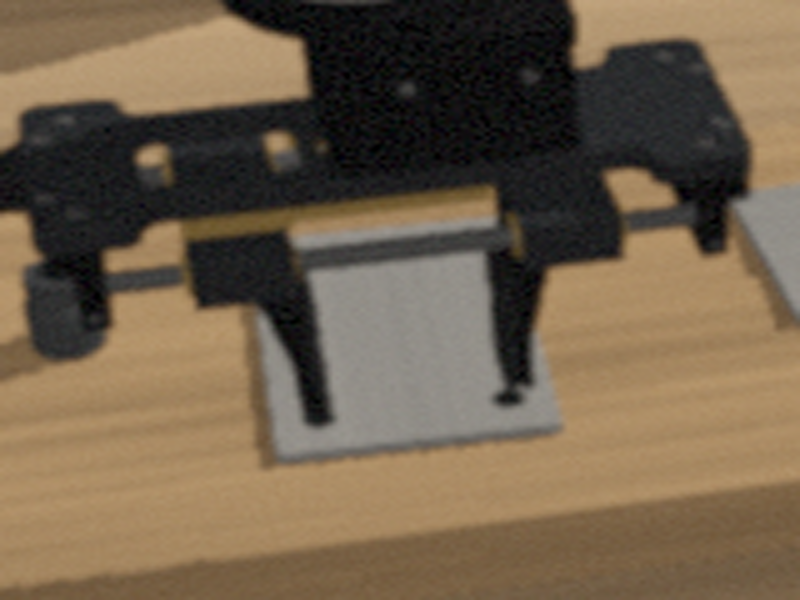

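View pics/w3.png

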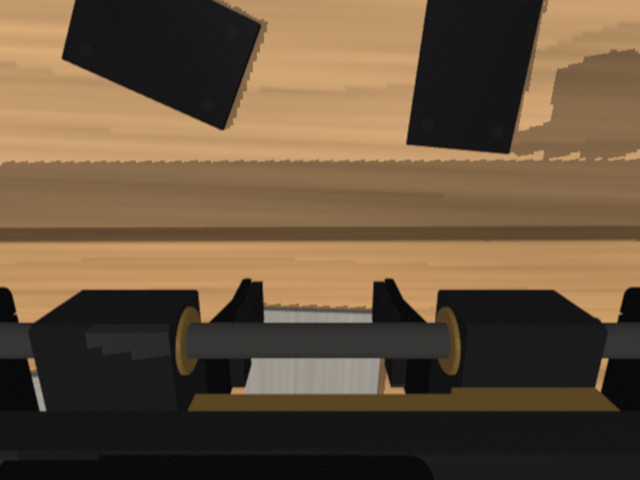

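Emit:
play_rows([
  [0.05,[-0.002,0,0.01],[0,0,0]],
  [0.05,[-0.002,0,0.018],[0,0,0]],
  [0.05,[-0.002,0,0.023],[0,0,0]],
  [0.05,[-0.002,0,0.025],[0,0,0]],
  [0.05,[-0.002,0,0.025],[0,0,0]],
])

```text
t: 3.2
tcp_pos: [688.8, -85.0, 131.4]
ee_rot: [[0.999, 0.04, 0.0], [0.04, -0.999, 0.001], [0.0, -0.001, -1.0]]
force: [0.4, -0.5, -0.2]
gripper_width: 49.8
```

Run:
```python
from h import *
np.set_printoptions(precision=1,suppress=True)
im=bot.read_camera('scene')[:,:,::-1];cv2.imwrite('pics/s4.png',im)
s=bot.sense();R=s['ee_rot'];t=s['tcp_pos'];print(t,s['force'])
for z in(8,-25):
  P=[t+R@np.array([x,y,z]) for x in(-9.5,9.5) for y in(-25,25)]
  print(z,np.c_[w2px('scene',P)])
c=cv2.resize(im[170:320,160:320],None,fx=5,fy=4,interpolation=cv2.INTER_CUBIC);cv2.imwrite('pics/s4c.png',c)
```

```text
[689.1 -85.1 131.9] [-0.3  0.3  0.2]
8 [[261.6 287.9]
 [229.2 293.4]
 [263.7 296.2]
 [230.9 301.8]]
-25 [[260.3 271.9]
 [227.2 277.3]
 [262.5 280.1]
 [228.8 285.7]]
```

View pics/s4c.png

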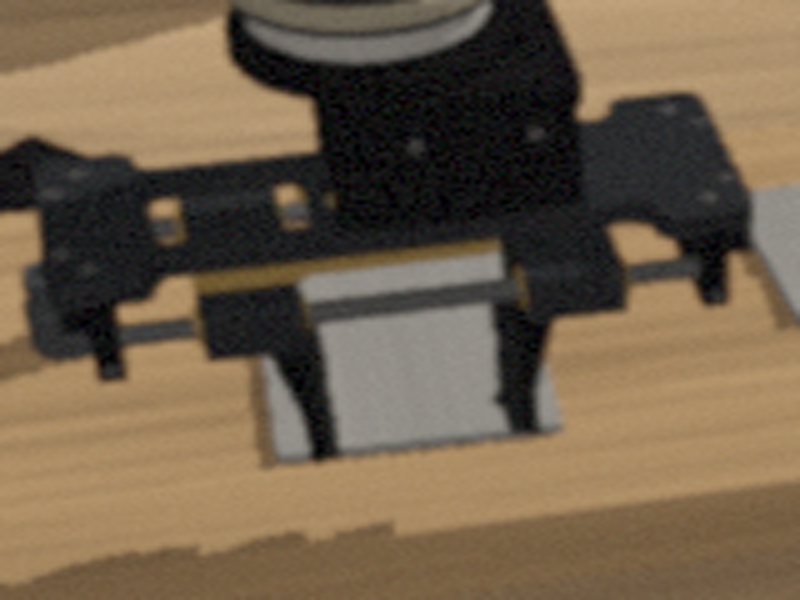

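Emit:
play_rows([
  [0.04,[0.0,-0.006,0.0],[0,0,-0.2]],
  [0.04,[0.0,-0.012,0.0],[0,0,-0.2]],
  [0.04,[0,-0.012,0.001],[0,0,-0.2]],
  [0.04,[0,-0.012,0.002],[0,0,-0.2]],
  [0.04,[0,-0.012,0.003],[0,0,-0.2]],
  [0.04,[0,-0.012,0.004],[0,0,-0.2]],
  [0.04,[0,-0.012,0.004],[0,0,-0.2]],
])

```text
t: 3.95
tcp_pos: [688.4, -73.3, 127.5]
ee_rot: [[0.999, 0.044, 0.0], [0.044, -0.999, 0.001], [0.0, -0.001, -1.0]]
force: [0.0, 0.3, 0.2]
gripper_width: 39.8
```

Emit:
play_rows([
  [0.04,[0,0,0.001],[0,0,0]],
  [0.04,[0,0,0.002],[0,0,0]],
  [0.04,[0,0,0.003],[0,0,0]],
  [0.04,[0,0,0.003],[0,0,0]],
])

```text
t: 4.35
tcp_pos: [688.3, -73.4, 124.3]
ee_rot: [[0.999, 0.043, 0.0], [0.043, -0.999, 0.001], [0.0, -0.001, -1.0]]
force: [0.1, 0.3, -0.1]
gripper_width: 40.1
```

No contact at TCP z 124, so the real tips are further back than stated, as the images showed. I'll keep going down carefully.

Emit:
play_rows([
  [0.04,[0,0,0.002],[0,0,0]],
  [0.04,[0,0,0.004],[0,0,0]],
  [0.04,[0,0,0.006],[0,0,0]],
  [0.04,[0,0,0.008],[0,0,0]],
  [0.04,[0,0,0.01],[0,0,0]],
  [0.04,[0,0,0.01],[0,0,0]],
])

```text
t: 4.95
tcp_pos: [688.1, -73.3, 113.9]
ee_rot: [[0.999, 0.044, -0.001], [0.044, -0.999, 0.001], [-0.001, -0.001, -1.0]]
force: [0.1, -0.4, -0.5]
gripper_width: 40.1
```

Run:
```python
from h import *
np.set_printoptions(precision=1,suppress=True)
im=bot.read_camera('scene')[:,:,::-1];cv2.imwrite('pics/s5.png',im)
s=bot.sense();R=s['ee_rot'];t=s['tcp_pos'];print(t,s['force'])
for z in(-5,-15,-25,-30):
  P=[t+R@np.array([x,y,z]) for x in(-9.5,9.5) for y in(-20,20)]
  print(z,np.c_[P,w2px('scene',P)])
c=cv2.resize(im[190:340,160:320],None,fx=5,fy=4,interpolation=cv2.INTER_CUBIC);cv2.imwrite('pics/s5c.png',c)
```

```text
[688.2 -73.3 114.1] [-0.7  0.1 -0. ]
-5 [[677.8 -53.7 119.1 266.  289.2]
 [679.6 -93.7 119.1 240.4 293.6]
 [696.8 -52.9 119.1 268.2 297.5]
 [698.5 -92.9 119.1 242.2 302. ]]
-15 [[677.8 -53.7 129.1 265.7 284.5]
 [679.6 -93.7 129.1 239.8 288.8]
 [696.8 -52.9 129.1 267.9 292.7]
 [698.5 -92.9 129.1 241.7 297.2]]
-25 [[677.8 -53.8 139.1 265.3 279.7]
 [679.6 -93.7 139.1 239.3 284. ]
 [696.8 -52.9 139.1 267.6 287.9]
 [698.5 -92.9 139.1 241.1 292.4]]
-30 [[677.8 -53.8 144.1 265.1 277.2]
 [679.6 -93.7 144.1 239.  281.6]
 [696.8 -52.9 144.1 267.4 285.4]
 [698.5 -92.9 144.1 240.9 289.9]]
```

View pics/s5c.png

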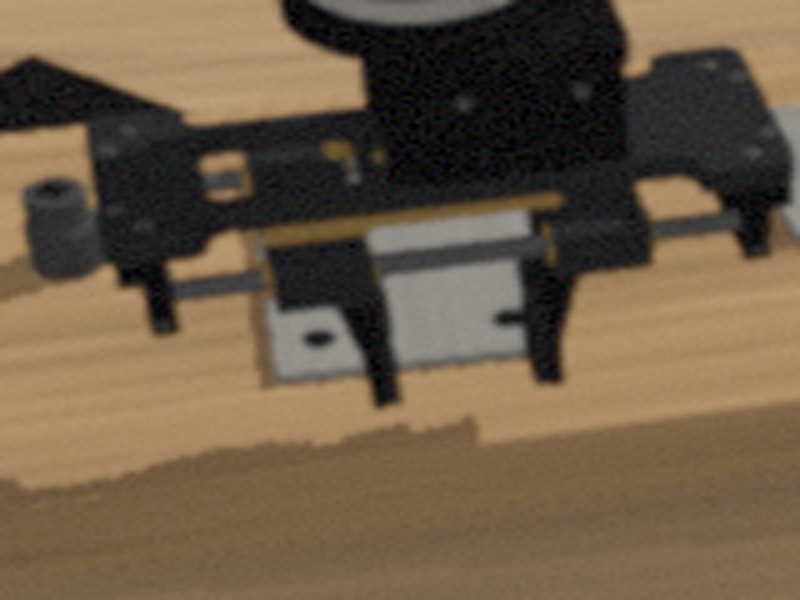

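Emit:
play_rows([
  [0.04,[0,0,0.003],[0,0,0]],
  [0.04,[0,0,0.006],[0,0,0]],
  [0.04,[0,0,0.009],[0,0,0]],
  [0.04,[0,0,0.011],[0,0,0]],
  [0.04,[0,0,0.013],[0,0,0]],
  [0.04,[0,0,0.013],[0,0,0]],
])

```text
t: 5.6
tcp_pos: [687.9, -73.3, 100.7]
ee_rot: [[0.999, 0.044, -0.001], [0.044, -0.999, 0.001], [-0.001, -0.001, -1.0]]
force: [-0.0, -0.1, 0.3]
gripper_width: 40.3
```

Emit:
play_rows([
  [0.04,[0,0,0.001],[0,0,0]],
  [0.04,[0,0,0.002],[0,0,0]],
  [0.04,[0,0,0.003],[0,0,0]],
  [0.04,[0,0,0.003],[0,0,0]],
])

```text
t: 6.0
tcp_pos: [687.8, -73.3, 97.5]
ee_rot: [[0.999, 0.044, -0.001], [0.044, -0.999, 0.001], [-0.001, -0.001, -1.0]]
force: [-1.4, 0.2, 0.2]
gripper_width: 40.1
```

Run:
```python
from h import *
np.set_printoptions(precision=1,suppress=True)
im=bot.read_camera('scene')[:,:,::-1];cv2.imwrite('pics/s6.png',im)
s=bot.sense();R=s['ee_rot'];t=s['tcp_pos'];print(t,s['force'])
for z in(-22,-28):
  P=[t+R@np.array([x,y,z]) for x in(-9.5,9.5) for y in(-20,20)]
  print(z,np.c_[P,w2px('scene',P)])
c=cv2.resize(im[220:340,200:320],None,fx=6,fy=5,interpolation=cv2.INTER_CUBIC);cv2.imwrite('pics/s6c.png',c)
```

```text
[687.9 -73.3  97.6] [-0.5  0.3  0.4]
-22 [[677.6 -53.7 119.7 266.  288.9]
 [679.3 -93.7 119.6 240.3 293.2]
 [696.5 -52.9 119.6 268.2 297.1]
 [698.3 -92.9 119.6 242.2 301.7]]
-28 [[677.6 -53.7 125.7 265.8 286. ]
 [679.3 -93.7 125.6 240.  290.4]
 [696.5 -52.9 125.6 268.  294.3]
 [698.3 -92.9 125.6 241.8 298.8]]
```

View pics/s6c.png

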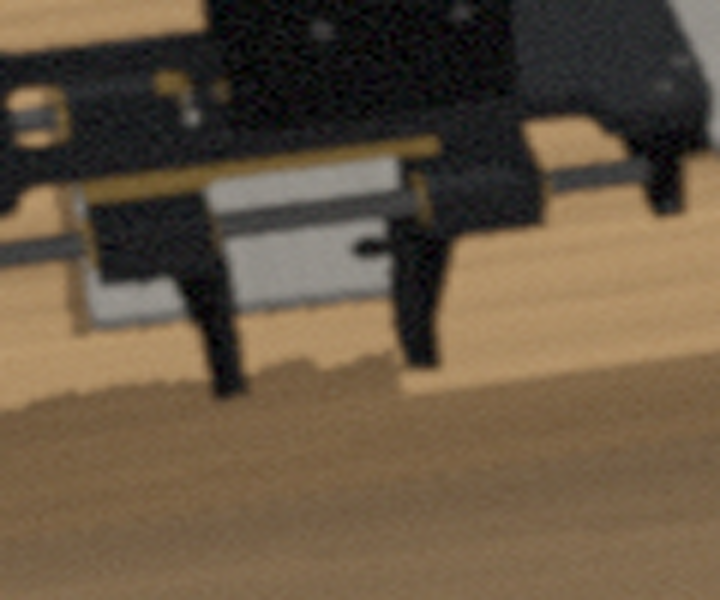

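Emit:
play_rows([
  [0.04,[0,0,0.001],[0,0,0]],
  [0.04,[0,0,0.002],[0,0,0]],
  [0.04,[0,0,0.003],[0,0,0]],
  [0.04,[0,0,0.003],[0,0,0]],
])

```text
t: 6.45
tcp_pos: [687.7, -73.3, 94.4]
ee_rot: [[0.999, 0.044, -0.001], [0.044, -0.999, 0.001], [-0.001, -0.001, -1.0]]
force: [-1.3, 0.2, 0.8]
gripper_width: 40.0
```

Emit:
play_rows([
  [0.04,[0,0,0.0005],[0,0,0]],
  [0.04,[0,0,0.001],[0,0,0]],
  [0.04,[0,0,0.001],[0,0,0]],
])

```text
t: 6.75
tcp_pos: [687.7, -73.3, 93.3]
ee_rot: [[0.999, 0.044, -0.002], [0.044, -0.999, 0.001], [-0.002, -0.001, -1.0]]
force: [0.3, -0.2, -0.7]
gripper_width: 39.5
```

Emit:
play_rows([
  [0.04,[0,0,0.0005],[0,0,0]],
  [0.04,[0,0,0.001],[0,0,0]],
  [0.04,[0,0,0.001],[0,0,0]],
])

```text
t: 7.05
tcp_pos: [687.6, -73.3, 92.2]
ee_rot: [[0.999, 0.044, -0.002], [0.044, -0.999, 0.001], [-0.002, -0.001, -1.0]]
force: [-0.3, -0.7, -0.1]
gripper_width: 40.1
```

Run:
```python
from h import *
np.set_printoptions(precision=1,suppress=True)
im=bot.read_camera('scene')[:,:,::-1];cv2.imwrite('pics/s7.png',im)
s=bot.sense();R=s['ee_rot'];t=s['tcp_pos'];print(t,s['force'])
for z in(-28,):
  P=[t+R@np.array([x,y,z]) for x in(-9.5,9.5) for y in(-20,20)]
  print(z,np.c_[P,w2px('scene',P)])
c=cv2.resize(im[260:320,200:300],None,fx=8,fy=8,interpolation=cv2.INTER_CUBIC);cv2.imwrite('pics/s7c.png',c)
```

```text
[687.6 -73.3  92.3] [ 0.8  1.  -0.7]
-28 [[677.3 -53.8 120.3 265.9 288.5]
 [679.1 -93.7 120.3 240.2 292.8]
 [696.3 -52.9 120.3 268.1 296.7]
 [698.  -92.9 120.2 242.1 301.3]]
```

View pics/s7c.png

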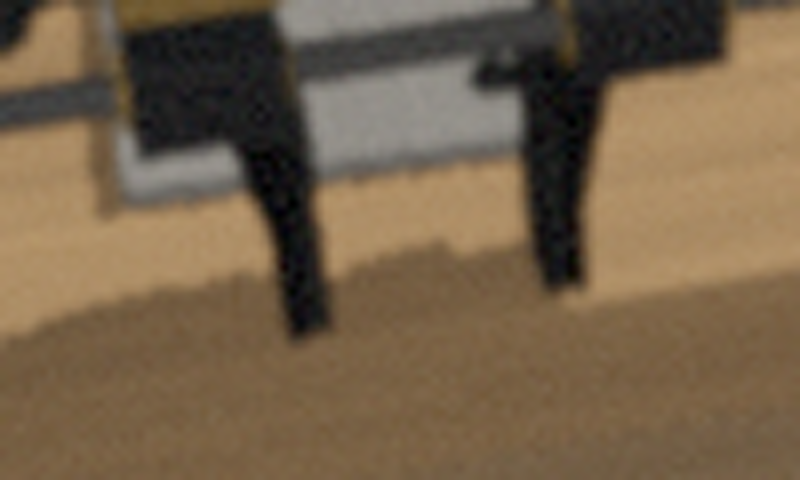

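Emit:
play_rows([
  [0.04,[-0.002,0,0.0005],[0,0,0]],
  [0.04,[-0.004,0,0.001],[0,0,0]],
  [0.04,[-0.006,0,0.001],[0,0,0]],
  [0.04,[-0.006,0,0.001],[0,0,0]],
])

```text
t: 7.5
tcp_pos: [681.3, -73.6, 91.3]
ee_rot: [[0.999, 0.044, -0.002], [0.044, -0.999, 0.001], [-0.002, -0.001, -1.0]]
force: [0.1, -0.4, -0.2]
gripper_width: 40.0
```

Emit:
play_rows([
  [0.04,[0,0,0.0005],[0,0,0]],
  [0.04,[0,0,0.001],[0,0,0]],
  [0.04,[0,0,0.001],[0,0,0]],
])

```text
t: 7.8
tcp_pos: [681.4, -73.6, 90.9]
ee_rot: [[0.999, 0.043, -0.002], [0.043, -0.999, 0.0], [-0.002, -0.001, -1.0]]
force: [-2.0, -0.1, 4.1]
gripper_width: 40.1
```

Contact with the board came at TCP z ≈ 91, so the tips sit about 29 mm behind the TCP. I'll raise 1.6 mm and push.

Emit:
play_rows([
  [0.04,[0,0,-0.0012],[0,0,0]],
  [0.04,[-0.002,0,-0.0016],[0,0,0]],
  [0.04,[-0.006,0,-0.0016],[0,0,0]],
  [0.04,[-0.01,0,-0.0016],[0,0,0]],
  [0.04,[-0.014,0,-0.0016],[0,0,0]],
  [0.04,[-0.018,0,-0.0016],[0,0,0]],
  [0.04,[-0.022,0,-0.0016],[0,0,0]],
  [0.04,[-0.026,0,-0.0016],[0,0,0]],
  [0.04,[-0.03,0,-0.0016],[0,0,0]],
  [0.04,[-0.03,0,-0.0016],[0,0,0]],
])

```text
t: 8.8
tcp_pos: [650.6, -75.2, 92.7]
ee_rot: [[0.999, 0.043, -0.003], [0.043, -0.999, 0.0], [-0.003, -0.0, -1.0]]
force: [0.2, -0.5, -0.5]
gripper_width: 39.9
```

Run:
```python
from h import *
np.set_printoptions(precision=2,suppress=True)
im=bot.read_camera('scene')[:,:,::-1];cv2.imwrite('pics/s8.png',im)
im2=bot.read_camera('top')[:,:,::-1];cv2.imwrite('pics/t8.png',im2)
s=bot.sense();print(s['tcp_pos'],s['force'],s['ee_rot'],s['t'])
c=cv2.resize(im[220:310,160:320],None,fx=5,fy=5,interpolation=cv2.INTER_CUBIC)
c2=cv2.resize(im2[200:330,340:520],None,fx=4.4,fy=4.4,interpolation=cv2.INTER_CUBIC);cv2.imwrite('pics/t8c.png',c2);cv2.imwrite('pics/s8c.png',c)
```

```text
[650.75 -75.28  92.6 ] [-0.22  0.08 -0.02] [[ 1.    0.04 -0.  ]
 [ 0.04 -1.    0.  ]
 [-0.   -0.   -1.  ]] 8.9
```

View pics/s8c.png

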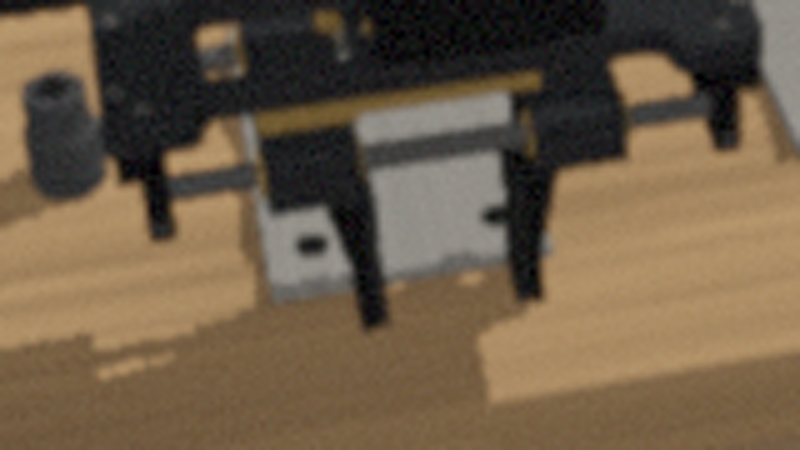

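View pics/t8c.png

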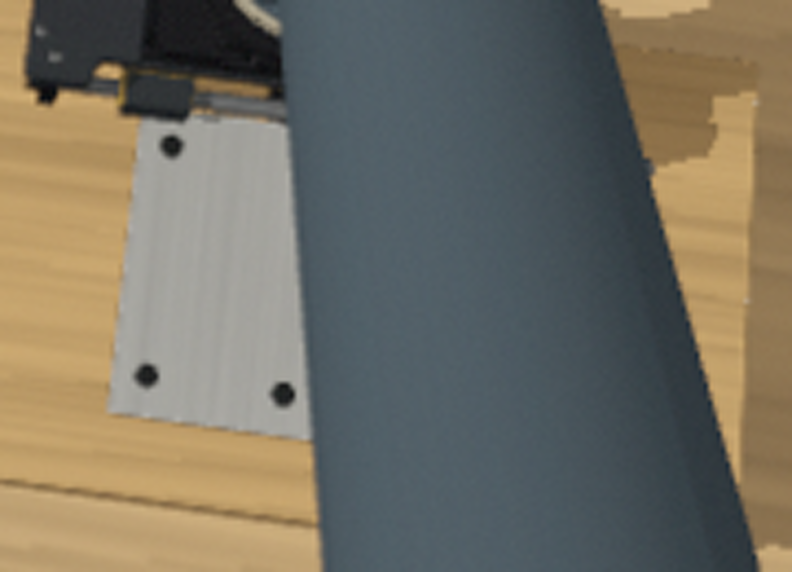

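```bash
cat > m.py <<'E'
from h import *
# refine shelf front edge & plate holes
def holes(im,guess):
    out=[]
    up=8
    for g in guess:
        x,y=int(round(g[0])),int(round(g[1]));w=6
        c=cv2.resize(im[y-w:y+w+1,x-w:x+w+1],None,fx=up,fy=up,interpolation=cv2.INTER_CUBIC).mean(2)
        m=np.clip(110-c,0,None)  # darkness
        yy,xx=np.mgrid[:c.shape[0],:c.shape[1]]
        out.append([x-w+((xx*m).sum()/m.sum()+.5)/up-.5,y-w+((yy*m).sum()/m.sum()+.5)/up-.5])
    return np.array(out)
E
python3 - <<'E'
from m import *
np.set_printoptions(precision=2,suppress=True)
im=cv2.imread('pics/t8.png')
h=holes(im,crop([(171,146),(147,376),(283,394)],340,200,4.4,4.4));print(h)
W=px2w('top',h,126);print(W)
d=W[0]-W[1];print('yaw',np.degrees(np.arctan2(d[1],d[0])),np.linalg.norm(d));d=W[1]-W[2];print(np.degrees(np.arctan2(d[1],d[0]))-90,np.linalg.norm(d))
im=cv2.imread('pics/top0.png')
h=holes(im,crop([(174,105),(306,127),(275,344),(140,321)],340,200,4.4,4.2));W=px2w('top',h,126);print(W)
for a,b in((0,3),(1,2)):
  d=W[a]-W[b];print('yaw',np.degrees(np.arctan2(d[1],d[0])))
# front edge: darkest gradient along columns
g=cv2.cvtColor(im,cv2.COLOR_BGR2GRAY).astype(float)
for u in (230,260,300,340,380,420,460,490):
  v0=int(287+(u-190)*(330-287)/(505-190))
  print(u,v0-6,np.round(g[v0-6:v0+8,u-3:u+4].mean(1)).astype(int))
E
```

```text
[[378.63 232.22]
 [372.94 284.85]
 [404.39 288.9 ]]
[[ 620.87  -55.71  126.  ]
 [ 515.84  -60.48  126.  ]
 [ 519.03 -121.05  126.  ]]
yaw 2.60386467692015 105.13940774781803
3.0182710626235973 60.64588462116879
[[ 636.14  -54.64  126.  ]
 [ 636.4  -114.52  126.  ]
 [ 532.36 -114.97  126.  ]
 [ 532.27  -54.83  126.  ]]
yaw 0.10353701047706208
yaw 0.2520489563185182
230 286 [155 158 160 159 156 148 144 119 113 145 151 149 149 150]
260 290 [152 156 158 159 159 156 147 127 107 141 154 152 149 148]
300 296 [149 151 152 155 157 156 148 111 118 149 152 152 150 148]
340 301 [143 146 150 152 153 154 151 136 107 137 154 151 150 149]
380 306 [144 147 149 152 154 155 150 139 114 117 152 159 157 154]
420 312 [149 153 155 154 154 149 147 137 105 129 157 158 160 159]
460 317 [150 154 157 158 157 154 148 145 124 110 147 159 159 160]
490 321 [149 152 155 158 158 158 154 145 127 103 137 158 159 160]
```

```bash
cat >> m.py <<'E'
def strip(im,us,line):
    g=cv2.cvtColor(im,cv2.COLOR_BGR2GRAY).astype(float);T=[];B=[]
    for u in us:
        v0=int(round(line(u)));r=np.arange(v0-5,v0+6);p=g[r,u]
        k=int(np.argmin(p));a=p[max(k-4,0):max(k-2,1)].mean();b=p[k+3:k+5].mean()
        if k<3 or k>7: continue
        lo=min(p[k],108)
        # half-level crossings
        def cross(idx,ref):
            h=(ref+lo)/2
            for i in idx:
                if (p[i]-h)*(p[i+1]-h)<=0: return r[i]+(p[i]-h)/(p[i]-p[i+1])
            return np.nan
        t=cross(range(k-1,max(k-4,-1),-1),a);q=cross(range(k,min(k+4,10)),b)
        if np.isfinite(t+q): T.append((u,t));B.append((u,q))
    return np.array(T),np.array(B)
def rob(P,u): 
    P=np.array(P)
    for _ in range(3):
        c=np.polyfit(P[:,0],P[:,1],1);r=P[:,1]-np.polyval(c,P[:,0]);P=P[abs(r)<max(.4,2*r.std())]
    return np.polyval(c,u)
E
python3 - <<'E'
from m import *
np.set_printoptions(precision=2,suppress=True)
im=cv2.imread('pics/top0.png')
T,B=strip(im,range(225,500),lambda u:294+(u-230)*(330-294)/(490-230.))
print(len(T))
us=np.array([230,490.])
for nm,P,z in(('top',T,120),('bot',B,82),('bot',B,120)):
  W=px2w('top',np.c_[us,rob(P,us)],z);d=W[0]-W[1];k=d[0]/d[1]
  print(nm,z,'yaw',np.degrees(np.arctan2(-d[0],d[1])),'x at y=-85',W[1][0]+k*(-85-W[1][1]))
E
```

```text
275
top 120 yaw 2.4910354895542937 x at y=-85 464.7296269936079
bot 82 yaw 2.475180580425385 x at y=-85 464.36034419824966
bot 120 yaw 2.4751805804253864 x at y=-85 461.3657948126682
```

Shelf edge: x = 464.5 at y = −85, yaw 2.48°. The plate is now square (about 2.6°) and its front end is 34.7 mm short of the edge, so there are about 74.7 mm left. I'll push 70 mm and then measure.

Emit:
play_rows([
  [0.04,[-0.003,0,0],[0,0,0]],
  [0.04,[-0.007,0,0],[0,0,0]],
  [0.04,[-0.011,0,0],[0,0,0]],
  [0.04,[-0.015,0,0],[0,0,0]],
  [0.04,[-0.019,0,0],[0,0,0]],
  [0.04,[-0.023,0,0],[0,0,0]],
  [0.04,[-0.027,0,0],[0,0,0]],
  [0.04,[-0.031,0,0],[0,0,0]],
  [0.04,[-0.034,0,0],[0,0,0]],
  [0.04,[-0.035,0,0],[0,0,0]],
])

```text
t: 9.9
tcp_pos: [615.4, -76.8, 92.7]
ee_rot: [[0.999, 0.043, -0.003], [0.043, -0.999, 0.0], [-0.003, -0.0, -1.0]]
force: [2.7, 0.1, -1.1]
gripper_width: 39.9
```

Run:
```python
from h import *
im=bot.read_camera('scene')[:,:,::-1];cv2.imwrite('pics/s9.png',im)
s=bot.sense();print(s['tcp_pos'],s['force'],s['ee_rot'],s['t'])
go([615.8,-76.9,92.6],2.48)
```

```text
[615.34655291 -76.84270059  92.73229955] [ 0.94520796  1.09832836 -0.73535555] [[ 9.99061215e-01  4.31836377e-02 -3.44400698e-03]
 [ 4.31841724e-02 -9.99067125e-01  8.10094144e-05]
 [-3.43729587e-03 -2.29659955e-04 -9.99994066e-01]] 9.95
shift m [0.0005 0.0001 0.0001] turn [-0.01  0.2  -0.  ] tcp [615.3 -76.8  92.7] f [ 0.9  1.1 -0.7] t 9.95 w 39.825992571869
```

View pics/s9.png

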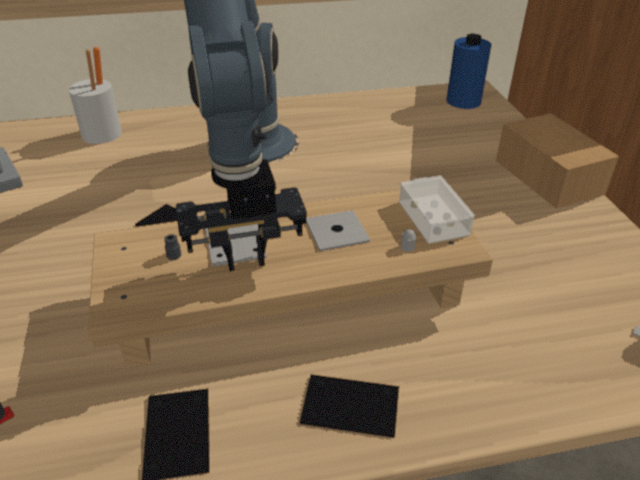

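The gripper's end bracket passes above and beside the socket, with a clear gap. I'll push another 35 mm.

Emit:
play_rows([
  [0.04,[-0.003,0,0],[0,0,0]],
  [0.04,[-0.007,0,0],[0,0,0]],
  [0.04,[-0.011,0,0],[0,0,0]],
  [0.04,[-0.015,0,0],[0,0,0]],
  [0.04,[-0.019,0,0],[0,0,0]],
  [0.04,[-0.023,0,0],[0,0,0]],
  [0.04,[-0.027,0,0],[0,0,0]],
  [0.04,[-0.031,0,0],[0,0,0]],
  [0.04,[-0.034,0,0],[0,0,0]],
  [0.04,[-0.035,0,0],[0,0,0]],
])

```text
t: 10.95
tcp_pos: [580.1, -78.4, 92.9]
ee_rot: [[0.999, 0.043, -0.003], [0.043, -0.999, 0.0], [-0.003, -0.0, -1.0]]
force: [2.4, -0.5, -1.2]
gripper_width: 40.4
```

Run:
```python
from h import *
im=bot.read_camera('top')[:,:,::-1];cv2.imwrite('pics/t10.png',im)
s=bot.sense();print(s['tcp_pos'],s['force'],s['t'])
c2=cv2.resize(im[230:370,320:500],None,fx=4.4,fy=4.2,interpolation=cv2.INTER_CUBIC);cv2.imwrite('pics/t10c.png',c2)
im=bot.read_camera('scene')[:,:,::-1];cv2.imwrite('pics/s10.png',im)
cv2.imwrite('pics/s10c.png',cv2.resize(im[180:300,140:300],None,fx=5,fy=5,interpolation=cv2.INTER_CUBIC))
```

```text
[580.04070687 -78.37374134  92.91725943] [ 1.70947403  0.26775858 -0.71759861] 11.0
```

View pics/t10c.png

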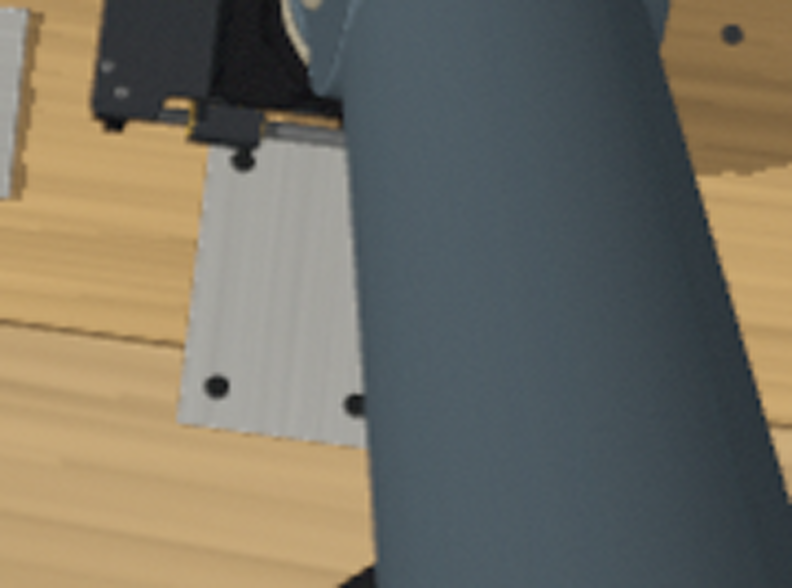

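View pics/s10c.png

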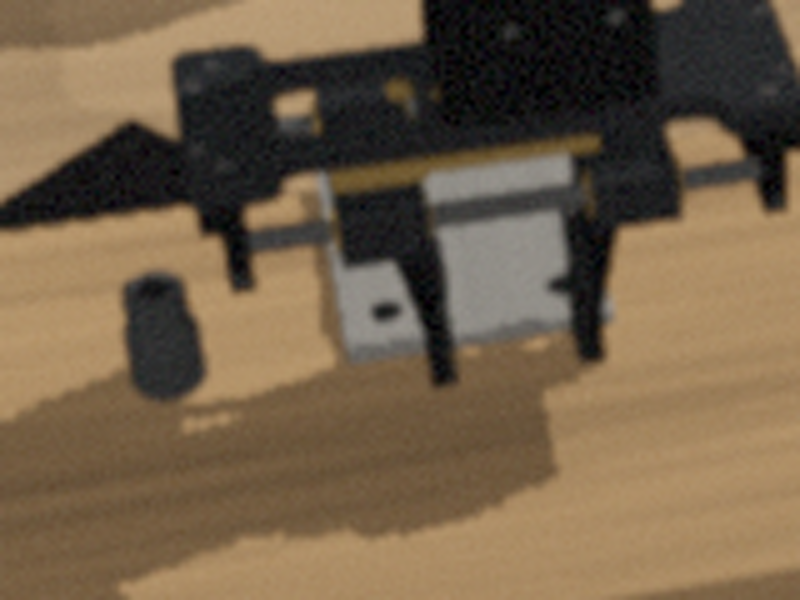

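Run:
```python
from m import *
np.set_printoptions(precision=2,suppress=True)
im=cv2.imread('pics/t10.png')
cr=lambda L:crop(L,320,230,4.4,4.2)
h=holes(im,cr([(217,387)]))
W=px2w('top',np.vstack([h,cr([(180,424),(360,446),(352,405)])]),126);print(W)
a=np.radians(2.48);n=np.array([np.cos(a),np.sin(a)])
for q,off in zip(W,(18,0,0,18)):
  print('overhang',-(q[:2]-[464.5,-85])@n+off)
d=W[1]-W[2];print('front edge yaw',np.degrees(np.arctan2(-d[0],d[1])))
```

```text
[[ 445.61  -63.6   126.  ]
 [ 426.3   -50.59  126.  ]
 [ 430.61 -127.66  126.  ]
 [ 447.86 -121.79  126.  ]]
overhang 35.94744069081392
overhang 36.67856591195889
overhang 35.706783112664354
overhang 36.21878461180292
front edge yaw 3.201327393878826
```

Emit:
play_rows([
  [0.04,[-0.001,0,0],[0,0,0]],
  [0.04,[-0.002,0,0],[0,0,0]],
  [0.04,[-0.003,0,0],[0,0,0]],
  [0.04,[-0.004,0,0],[0,0,0]],
  [0.04,[-0.004,0,0],[0,0,0]],
  [0.04,[-0.004,0,0],[0,0,0]],
])

```text
t: 11.65
tcp_pos: [575.9, -78.6, 92.9]
ee_rot: [[0.999, 0.043, -0.004], [0.043, -0.999, -0.0], [-0.004, -0.0, -1.0]]
force: [1.5, -1.0, -0.2]
gripper_width: 39.9
```

Next I'll back off, rise, and move the arm out of the view to measure.

Emit:
play_rows([
  [0.04,[0.003,0,0],[0,0,0]],
  [0.04,[0.008,0,0],[0,0,0]],
  [0.04,[0.014,0,0],[0,0,0]],
  [0.04,[0.02,0,-0.002],[0,0,0]],
  [0.04,[0.022,0,-0.02],[0,0,0]],
  [0.04,[0.022,0,-0.05],[0,0,0]],
  [0.04,[0.022,0,-0.085],[0,0,0]],
  [0.04,[0.022,0,-0.12],[0,0,0]],
  [0.04,[0.022,0,-0.15],[0,0,0]],
  [0.04,[0.022,0,-0.15],[0,0,0]],
])

```text
t: 12.65
tcp_pos: [601.8, -77.6, 248.2]
ee_rot: [[0.999, 0.043, 0.005], [0.043, -0.999, -0.001], [0.005, 0.001, -1.0]]
force: [0.6, -1.0, -0.4]
gripper_width: 39.7
```

Emit:
play_rows([
  [0.04,[0,0.03,0],[0,0,0]],
  [0.04,[0,0.065,0],[0,0,0]],
  [0.04,[0,0.1,0],[0,0,0]],
  [0.04,[0,0.135,0],[0,0,0]],
  [0.04,[0,0.17,0],[0,0,0]],
  [0.04,[0,0.205,0],[0,0,0]],
  [0.04,[0,0.24,0],[0,0,0]],
  [0.04,[0,0.275,0],[0,0,0]],
  [0.04,[0,0.3,0],[0,0,0]],
  [0.04,[0,0.3,0],[0,0,0]],
])

```text
t: 13.65
tcp_pos: [612.6, -382.8, 246.4]
ee_rot: [[0.999, 0.036, 0.002], [0.036, -0.999, -0.003], [0.002, 0.003, -1.0]]
force: [-0.4, 0.1, -0.9]
gripper_width: 40.0
```

Run:
```python
from h import *
im=bot.read_camera('top')[:,:,::-1];cv2.imwrite('pics/t11.png',im)
s=bot.sense();print(s['tcp_pos'],s['force'],s['t'])
c2=cv2.resize(im[230:370,320:500],None,fx=4.4,fy=4.2,interpolation=cv2.INTER_CUBIC);cv2.imwrite('pics/t11c.png',c2)
im=bot.read_camera('scene')[:,:,::-1];cv2.imwrite('pics/s11.png',im)
```

```text
[ 613.54813618 -379.47826698  246.64194043] [-0.05187504  0.76563509 -0.61622366] 13.7
```

View pics/t11.png

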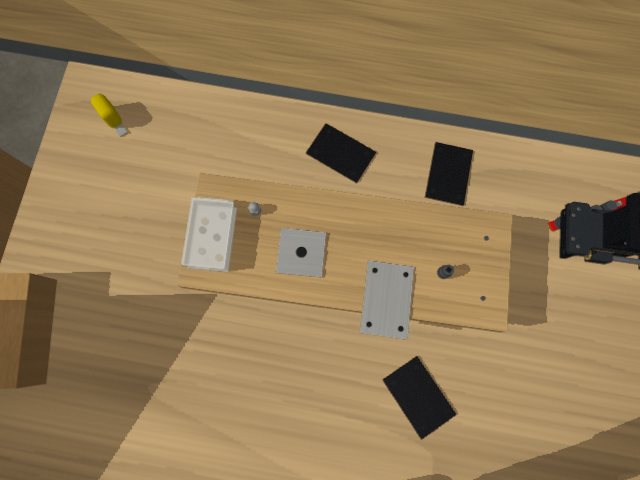

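View pics/t11c.png

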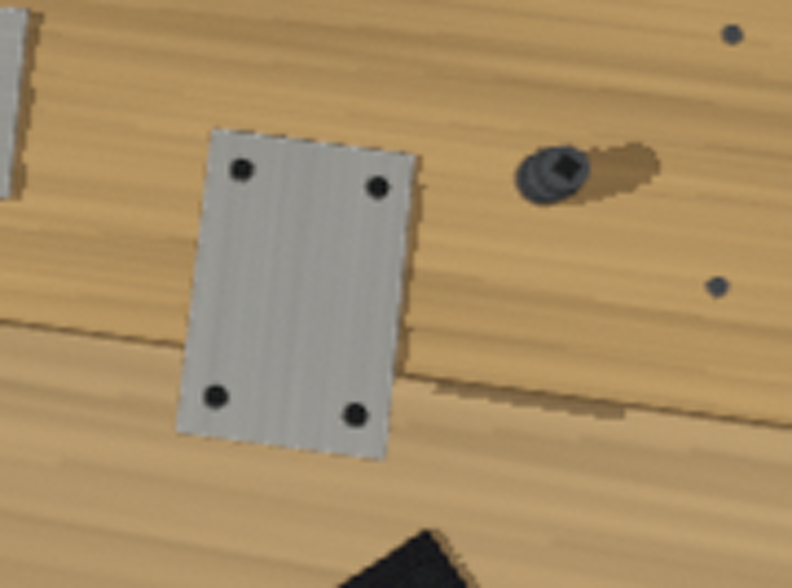

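View pics/s11.png

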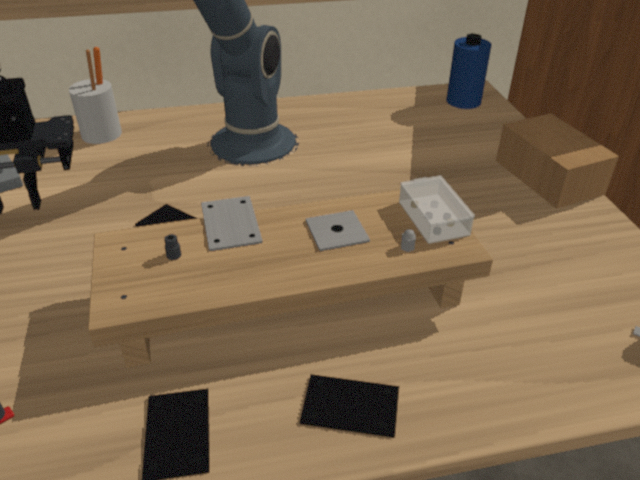

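Run:
```python
from m import *
np.set_printoptions(precision=2,suppress=True)
im=cv2.imread('pics/t11.png');im0=cv2.imread('pics/top0.png')
cr=lambda L:crop(L,320,230,4.4,4.2)
h=holes(im,cr([(241,169),(377,187),(355,415),(216,397)]))
H=px2w('top',h,126);print(H)
C=px2w('top',cr([(212,129),(416,155),(385,459),(178,432)]),126)
a=np.radians(2.48);n=np.array([np.cos(a),np.sin(a)])
f=lambda q:-(q[:2]-[464.5,-85])@n
print('overhang holes',[f(H[0])+122,f(H[1])+122,f(H[2])+18,f(H[3])+18],'corners',[f(C[0])+140,f(C[1])+140,f(C[2]),f(C[3])])
d=H[0]+H[1]-H[2]-H[3];print('plate yaw',np.degrees(np.arctan2(d[1],d[0])));d=H[0]+H[3]-H[1]-H[2];print(np.degrees(np.arctan2(-d[0],d[1])))
T,B=strip(im,list(range(225,355))+list(range(425,500)),lambda u:294+(u-230)*(330-294)/(490-230.))
us=np.array([230,490.])
for nm,P,z in(('top',T,120),('bot',B,82)):
  W=px2w('top',np.c_[us,rob(P,us)],z);d=W[0]-W[1];k=d[0]/d[1]
  print(nm,len(P),np.degrees(np.arctan2(-d[0],d[1])),W[1][0]+k*(-85-W[1][1]))
# others unmoved
for nm,(x0,y0,x1,y1) in dict(box=(175,190,240,275),nut=(243,198,265,220),sq=(270,222,332,282),sock=(432,258,460,284)).items():
  print(nm,cv2.phaseCorrelate(im0[y0:y1,x0:x1].mean(2),im[y0:y1,x0:x1].mean(2)))
```

```text
[[ 545.14  -59.    126.  ]
 [ 547.77 -119.11  126.  ]
 [ 443.97 -123.74  126.  ]
 [ 441.26  -63.65  126.  ]]
overhang holes [np.float64(40.31404502047165), np.float64(40.27980642901501), np.float64(40.18943205499952), np.float64(40.298911842741475)] corners [np.float64(41.43227545365545), np.float64(41.14348022956277), np.float64(39.90226584298049), np.float64(40.28811183945952)]
plate yaw 2.5588324034003453
2.5484410670933277
top 205 2.463308679011637 464.6151979091024
bot 205 2.4614337181930717 464.29852255999384
box ((0.004702787859734769, -0.010944240745658362), 1.0009600135235877)
nut ((-0.001128716581030531, -0.03204844016438102), 1.0079387349911713)
sq ((0.02258901547168435, -0.05682188733197435), 0.990106694618112)
sock ((0.02691006074996416, 0.4662772445094969), 0.9982865552204869)
```

Overhang measures 40.2 mm and square to within 0.1°. The socket patch shows a 0.47 px shift, so I'll check that.

Run:
```python
import cv2,numpy as np
a=cv2.imread('pics/top0.png');b=cv2.imread('pics/t11.png')
for (y0,y1,x0,x1) in [(262,280,436,456),(260,278,438,452),(255,290,430,470)]:
  A,B=a[y0:y1,x0:x1].mean(2),b[y0:y1,x0:x1].mean(2)
  print(abs(A-B).mean(),abs(A-B).max(),cv2.phaseCorrelate(A,B,cv2.createHanningWindow((x1-x0,y1-y0),cv2.CV_64F)))
def cen(g):
  m=np.clip(80-g[258:284,432:456].mean(2),0,None);yy,xx=np.mgrid[:26,:24];return (xx*m).sum()/m.sum(),(yy*m).sum()/m.sum(),m.sum()
print(cen(a),cen(b))
a=cv2.imread('pics/scene0.png');b=cv2.imread('pics/s11.png')
A,B=a[228:265,158:188].mean(2),b[228:265,158:188].mean(2);print(abs(A-B).mean(),cv2.phaseCorrelate(A,B,cv2.createHanningWindow((30,37),cv2.CV_64F)))
```

```text
0.8712962962962965 5.0 ((-0.06844853304619924, 0.006475266862272733), 1.0028265225997597)
0.9272486772486775 5.0 ((0.3712528295299675, -0.04214083837237581), 1.0129013706848082)
0.6964285714285714 5.0 ((-0.05697785663029009, 0.0618567559926646), 0.99177246281021)
(np.float64(13.922944337422692), np.float64(13.084457061745919), np.float64(3287.6666666666665)) (np.float64(13.876676147907355), np.float64(13.093051605038603), np.float64(3281.333333333333))
2.327327327327328 ((0.11201249978165073, -0.07578368729275908), 1.041879791238655)
```

The socket hasn't moved: pixel differences are at noise level and its centroid shifted less than 0.05 px. I'm handing in.

Run:
```python
from workcell import bot
print(bot.hand_in(),bot.sense()['t'])
```

```text
the job is handed in; nothing more can be done
the job is handed in; nothing more can be done
```

I pushed the long plate about 94 mm toward the robot with both fingertips against its rear end. It now overhangs the front edge by about 40.2 mm and lies flat and square. I handed the job in at about 14 s, with the arm clear of everything.

- **Overhang:** the last top view gave 40.2–40.3 mm from the four holes and 39.9–40.3 mm from the two front corners. The rear corners read 41.1–41.4 mm; I read corners by eye, so I trust them less than the holes.
- **Squareness:** the plate's yaw is 2.55° and the shelf edge's is 2.46–2.49°, so the plate is within about 0.1° of square.
- **Other things on the shelf:** the box, nut, square plate and socket did not move. One comparison suggested the socket had shifted 0.47 px. A tighter window gave 0.37 px the other way, but its centroid moved less than 0.05 px and the remaining differences were image noise.
- **Fingertip position:** this disagreed with the stated `bot.nose_length` of 8 mm ahead of the TCP. The cameras and a light touch on the board (4 N) both put the tips about 29 mm behind the TCP, so I worked from that.

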